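Change the bush feeder over to its other tray

TASK

Change the feeder over to its other tray: with a fingertip press down the raised end of the seesaw gate so that it rocks over its pivot to its other stop, and then push the shutter under the magazine fully open to the left, so that the four waiting bushes run down the other chute into the tray there. Only touch and push: do not touch or carry the bushes themselves, and leave the trays, the cup, the oil bottle and the screwdriver where they stand.

Things in the scene. Friction and masses are not known exactly. Their poses are not given: they have to be found in the camera images.
- feeder: Gravity feeder bolted to the bench, 360 mm wide (y), 150 mm deep (x): blue base 10 mm thick, two blue uprights, a magazine in the middle, the seesaw gate under it, a steel chute down to each side (66 mm wide; floor 112 mm up at 70 mm off the middle, 63 mm up at 200 mm). Origin: middle of its underside. +x points away from the robot, +y left seen from the robot; turned up to 0.3 rad.
- gate (a joint): Seesaw gate, a steel trough 200 mm long (y), 56 wide, on a shaft along the feeder's x, 150 mm up. A weight above the shaft, on the far (+x) side, makes it fall to either stop and rest there. Value: rad, stops -0.42 and 0.42; positive = left (+y) end up, parts run right; negative = parts run left. Starts at either stop. Pressing the raised end takes about 1.5 N; past level it falls on.
- gate_tab_left (a point): Centre of the upper face of the flat steel thumb tab at the gate's left (+y) end, 34 mm (y) by 38 mm (x), 3 mm thick, sticking out of the trough towards the robot: 47 mm to -x and 83 mm to +y of the pivot, 9 mm above it when level. About 192 mm above the bench when raised, 124 mm when down.
- gate_tab_right (a point): The same tab at the gate's right (-y) end, 83 mm to -y of the pivot.
- magazine_mouth (a point): Middle of the magazine's bottom opening, 197 mm above the bench. The magazine is an upright aluminium shaft, 54 mm (x) by 28 mm (y) outside, from 201 to 283 mm above the bench, slotted on its -x face, open at the top; it holds the four bushes.
- shutter (a joint): Flat steel slide closing the bottom of the magazine, its upper face 197 mm above the bench. Value: how far it is pushed to the feeder's +y (left), in m: 0 closed (start), 0.045 fully open at its stop. Takes about 2 to 3 N; it stays where it is left.
- shutter_handle (a point): Top centre of the shutter's upright black handle, a plate 8 mm thick (y), 26 mm wide (x), standing from 195 to 239 mm above the bench, 88 mm to the feeder's -x (robot side) of the magazine's middle. It moves with the shutter; push its right (-y) face to the left.
- tray_left: Loose stainless tray on the bench under the left chute's end: 150 mm (x) by 190 mm (y), 45 mm high, walls 3 mm, black rubber mat inside. Origin: middle of its underside; axes as the feeder's.
- tray_right: The same tray under the right chute's end.
- cup: Red plastic cup, 72 mm across, 62 mm high, standing on the bench; origin at the middle of its underside.
- oil: Small white bottle, 44 mm across, 110 mm high, standing beyond the feeder; origin at the middle of its underside.
- driver: Screwdriver, 200 mm long, handle 26 mm thick, lying on the bench beyond the feeder, along its own x; origin under its middle, on the bench.
- bush1: Oiled turned steel bush, 20 mm diameter, 44 mm long, 70 g, lowest of the four lying across the magazine one on another; origin at its centre, x along its length.
- bush2: Oiled turned steel bush, 20 mm diameter, 44 mm long, 70 g, second of the four lying across the magazine one on another; origin at its centre, x along its length.
- bush3: Oiled turned steel bush, 20 mm diameter, 44 mm long, 70 g, third of the four lying across the magazine one on another; origin at its centre, x along its length.
- bush4: Oiled turned steel bush, 20 mm diameter, 44 mm long, 70 g, topmost of the four lying across the magazine one on another; origin at its centre, x along its length.
Things that resemble listed ones, but are neither listed nor needed, are in the scene too. Leave any purple or red look-alike of the bush4 alone.

How it is judged:
By the outcome, as a careful person would: the job done as asked, in the order asked, and still so for the second after the job is handed in, with the robot touching nothing.
It also fails if it takes over 42 s, if anything falls off the work surface, if the arm or the gripper's body presses on something with over 40 N, if the wrist force passes 120 N, or if a joint passes its speed limit or range.

ROBOT

A 6-joint arm with a two-finger parallel gripper is mounted at the origin on the work surface. World frame = base frame: x ahead of the robot, y to its left, z up, the work surface at z = 0. Lengths are in mm, angles in degrees, forces in N, time in s.
With the tool pointing down it reaches from about 375 to 900 mm from the base axis. Payload 3.1 kg.
Tool frame: the origin (TCP) lies at the very end of the fingers, on their centre line; the grasp point (between the pads) lies 19 mm behind it; z points along the fingers, y is the direction in which the jaws open and shut (so a half turn about z gives the same grasp; the last joint's range is limited). The gripper opens to 87 mm and grips with 3 to 60 N. Pads are 19 mm wide; open, the fingers measure 117 mm over their backs; the gripper's body (75 mm by 190 mm) begins 51 mm behind the grasp point.
Start: joints at [-86.259, 30.224, 82.088, -0, 67.689, -10.227], TCP at [150.895, -606.488, 222.548] pointing down, gripper open.
Joint ranges: [-176.69, 176.69], [-43.24, 126.21], [12.49, 139.97], [-82, 262], [0, 151.66], [-163.58, 163.58]. Speed limits (degrees/s): [159.86, 159.86, 180, 180, 180, 180].

INTERFACE

Orientations are given as a 3x3 rotation matrix whose columns are the frame's x, y, z axes.
In Python, from station import sensors, eyes, env, models gives the robot as it stands.
- The arm moves only by the tool move_arm, never from a script. Its arguments are lists of equal length, an entry for each row: "translation": the shift along the world's x, y, z in mm, a list of three; "roll": the turn about the world's z in units of 5 degrees (1.0 is 5 degrees); "grip": the closure in counts, from 0 (fully open) to 255 (shut). A call has 1 to 10 rows; each row is the pose to reach, as a shift and turn from the pose measured when the call began; what a row does not reach only later rows make up. A row lasts 1/12 s, in which the tool goes at most 41.7 mm and 7.16 degrees, less where a joint would pass 70% of its speed; a pose out of reach is approached as far as the arm can. A call with a gripper value outside its range is refused whole. The fingers move at their own pace and stop on an object; "newtons" is the grip in N (left out, the last holds). Time passes only in rows, so rows that repeat a pose let the fingers close. It gives the time, the measured TCP pose, the force and the opening at its end, in the units of the state.
- sensors.read_state(): the state, without advancing time (a new reading comes with each control period).
- eyes.snapshot(name): name is "side" or "top"; returns the picture (420x560x3 uint8, red, green, blue); there is no depth.
- eyes.camera_model(name): a dict with "fovy" (degrees; the focal length in pixels is half the picture's height over the tangent of half this angle, whatever the lens; pixels are square), "cx", "cy" (the principal point, pixels), "R" (3x3) and "t" (3): a world point X has camera coordinates R X + t. Camera axes: x right, y down, z forward; pixel columns grow to the right and rows downward; lengths in mm; the calibration is good to about 2 mm. A picture is of the moment at which its call begins. camera_model takes no time and is no camera call.
- env.close_job(): hands the job in, once; it reports no verdict.
Trained networks look in the newest picture that a camera, given by its name, has taken for a name from the list of things; names that differ only in an ending like _2 or _b are one class to them, and where a whole thing is asked for, a point or a joint stands for the part that bears it (a point fixed in the world has none). Each returns a list of dicts, best first, with "score" (0 to 1); they miss things now and then, are a little off and sometimes report something else, mostly with a low value. They report only what shows in the picture. A call takes as long as a camera call. They do not tell look-alikes from the thing itself.
- models.boxes_of(camera, label): "position" ([column, row] in pixels, amid what is visible of it).
The state is a dict: "time": time; "joints": joint angles; "qd": joint speeds; "joint_torque": joint torques, N m; "tcp_pos": TCP position; "tcp_rot": TCP orientation; "wrist_force": force on the tool from outside, world axes, zero at the start; "moment": the same for the moment, N m; "opening": finger opening in mm.
Only numpy, scipy, OpenCV 4.12 (cv2) and the standard library are available. Lean on these libraries where they do the work, as an engineer would, in place of code of your own. Each camera call takes 0.05 s, during which the arm holds its last target.

## Working session

There is one attempt and no reset: what is moved stays moved. The work goes in short steps, Python scripts to look and compute and a tool call to move; the robot and the scene stay as the last step left them, time stands still between calls to the robot, and variables do not carry over. Pictures are saved under pics/ and viewed, and the job is handed in when it is done.

Besides the shell and the picture viewer there is one more tool, called after "Call:" as name(argument=value, ...), one argument or row to a line, values as JSON. move_arm: Moves the arm, as the interface text tells. Its arguments: {"type":"object","properties":{"translation":{"type":"array","items":{"type":"array","items":{"type":"number"}}},"roll":{"type":"array","items":{"type":"number"}},"grip":{"type":"array","items":{"type":"number"}},"newtons":{"type":"number"}},"required":["translation","roll","grip"]}

```bash
mkdir -p pics; ls
python3 - <<'E'
from station import sensors, eyes, env, models
import cv2
for n in ("side","top"):
    im=eyes.snapshot(n); cv2.imwrite(f"pics/{n}0.png",im[:,:,::-1])
    print(n,eyes.camera_model(n))
    for l in ["feeder","gate","gate_tab_left","gate_tab_right","magazine_mouth","shutter_handle","tray_left","tray_right","cup"]:
        print(l,[(d['position'],round(d['score'],2)) for d in models.boxes_of(n,l)][:3])
s=sensors.read_state();print(s)
E
```

```text
pics
side {'fovy': 53.837372547566474, 'cx': 280.889874962279, 'cy': 206.56519086865143, 'R': array([[ 0.97378774, -0.2266328 , -0.01936503],
       [-0.12646469, -0.4686859 , -0.87426553],
       [ 0.18906113,  0.85379805, -0.48506163]]), 't': array([-530.1035181 ,  233.13859979,  849.65232077])}
feeder [([290.5, 273.4], 0.83)]
gate [([295.5, 232.9], 0.7)]
gate_tab_left [([301.9, 230.2], 0.75)]
gate_tab_right [([297.2, 229.9], 0.64)]
magazine_mouth [([287.9, 273.0], 0.64)]
shutter_handle [([246.0, 215.8], 0.89)]
tray_left [([246.3, 219.6], 0.66), ([252.8, 215.5], 0.6)]
tray_right []
cup [([207.0, 323.0], 0.63), ([252.0, 213.3], 0.26)]
top {'fovy': 52.20639235991652, 'cx': 281.4191179863682, 'cy': 207.34340321353463, 'R': array([[ 2.00265414e-02, -9.99796384e-01,  2.47568703e-03],
       [-9.89771644e-01, -2.01754446e-02, -1.41226927e-01],
       [ 1.41248119e-01,  3.77922080e-04, -9.89974154e-01]]), 't': array([  18.36458094,  566.53112895, 1095.45994826])}
feeder [([312.0, 213.7], 0.86)]
gate [([311.3, 211.9], 0.72)]
gate_tab_left [([311.4, 209.0], 0.73)]
gate_tab_right [([315.3, 2
[... 325 characters left out ...]
.54021040e-03,
        6.76893644e+01, -1.02268910e+01]), 'qd': array([-0.00859882,  0.02815424,  0.05866176,  0.02470086, -0.0913861 ,
       -0.05835153]), 'joint_torque': array([ 8.42100781e-04, -4.40018535e+01, -1.76991534e+01,  6.34190510e-02,
        5.05086360e-02, -1.35335284e-05]), 'tcp_pos': array([ 150.89085245, -606.47258647,  222.56067156]), 'tcp_rot': array([[ 9.70440446e-01,  2.41340712e-01,  4.05117915e-05],
       [ 2.41340712e-01, -9.70440447e-01,  9.05417486e-06],
       [ 4.14994221e-05,  9.90607127e-07, -9.99999999e-01]]), 'wrist_force': array([-0.51391748, -0.79676128,  0.86577652]), 'moment': array([ 0.0032898 ,  0.00794371, -0.01680169]), 'opening': 86.89679641455601}
```

View pics/side0.png

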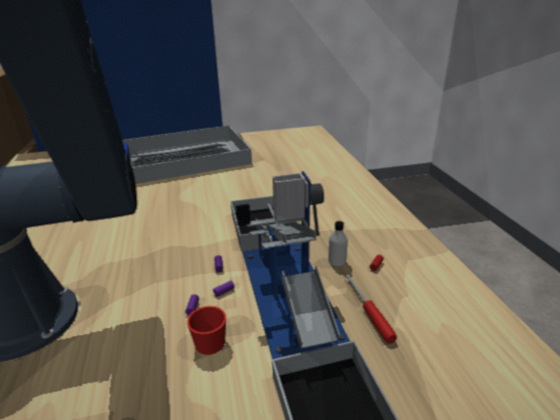

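View pics/top0.png

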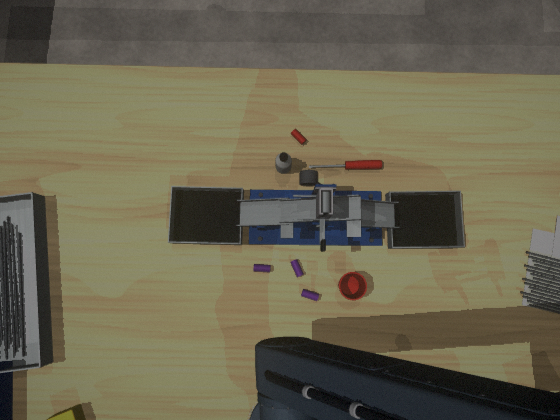

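Run:
```python
import cv2
a=cv2.imread("pics/top0.png");b=cv2.imread("pics/side0.png")
cv2.imwrite("pics/top0z.png",cv2.resize(a[150:300,200:400],None,fx=4,fy=4,interpolation=cv2.INTER_CUBIC))
cv2.imwrite("pics/side0z.png",cv2.resize(b[150:350,170:420],None,fx=3,fy=3,interpolation=cv2.INTER_CUBIC))
```

```text
(no output)
```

View pics/top0z.png

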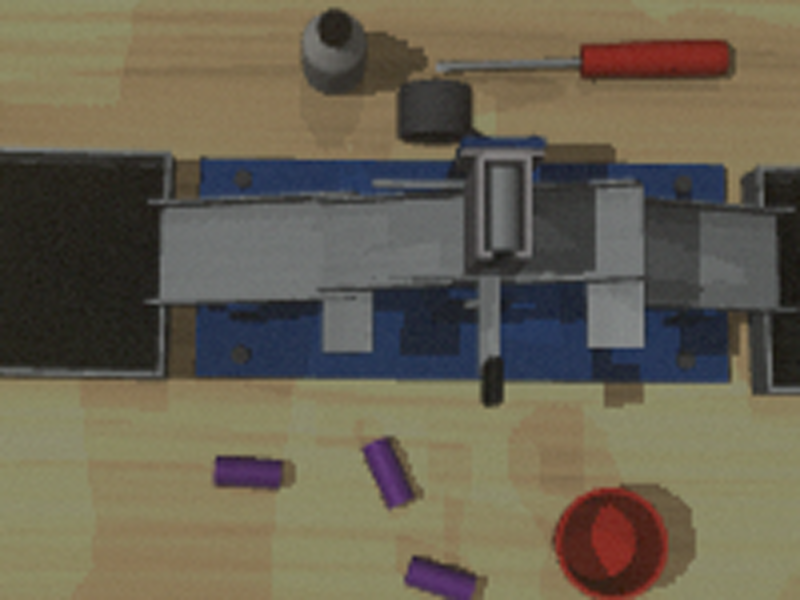

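View pics/side0z.png

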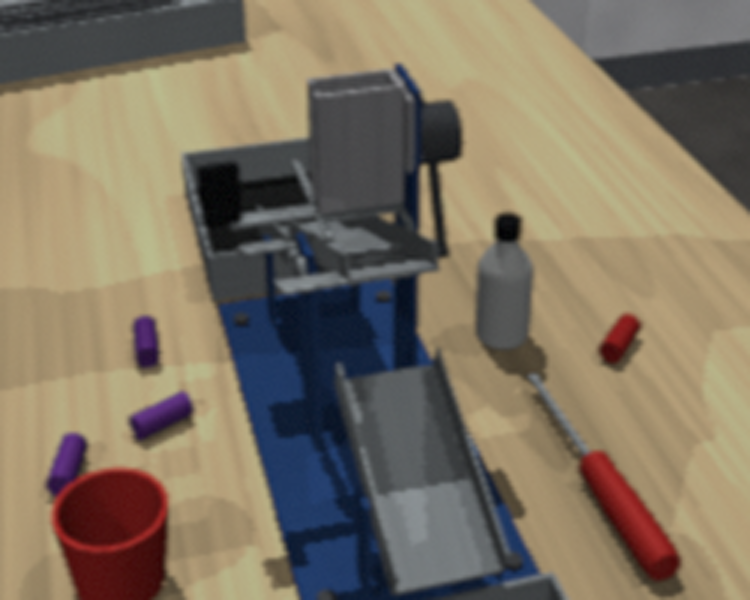

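```bash
cat > h.py <<'E'
import numpy as np
from station import sensors, eyes, env, models
def back(n,px,z):
    c=eyes.camera_model(n); f=210/np.tan(np.radians(c['fovy']/2))
    d=c['R'].T@np.array([(px[0]-c['cx'])/f,(px[1]-c['cy'])/f,1]); o=-c['R'].T@c['t']
    return o+d*(z-o[2])/d[2]
def proj(n,X):
    c=eyes.camera_model(n); f=210/np.tan(np.radians(c['fovy']/2)); p=c['R']@np.array(X)+c['t']
    return np.array([c['cx'],c['cy']])+f*p[:2]/p[2]
E
python3 - <<'E'
from h import *
Z=lambda u,v:(200+(u+.5)/4-.5,150+(v+.5)/4-.5)
S=lambda u,v:(170+(u+.5)/3-.5,150+(v+.5)/3-.5)
np.set_printoptions(precision=1,suppress=True)
for nm,p,z in [("TR",(616,318),192),("TL",(347,322),124),("handle",(492,362),239),("bTL",(203,158),10),("bTR",(725,165),10),("bBR",(728,382),10),("bBL",(198,377),10),("magtop",(503,203),283)]:
    print(nm,back("top",Z(*p),z))
# feeder pose from base
c=sum(back("top",Z(*p),10) for p in [(203,158),(725,165),(728,382),(198,377)])/4
r=back("top",Z(726,273),10)-back("top",Z(200,267),10); yaw=np.arctan2(r[0],-r[1]); print(c,yaw)
yaw_=yaw
def F(x,y,z):
    return [c[0]+np.cos(yaw)*x-np.sin(yaw)*y,c[1]+np.sin(yaw)*x+np.cos(yaw)*y,z]
g=-.42
for nm,q in [("TR",(-47,-83*np.cos(g)+0,192)),("TL",(-47,-(-83)*np.cos(g),124)),("handle",(-88,0,239)),("magtop",(0,0,283))]:
    X=F(*q);a=proj("top",X);b=proj("side",X)
    print(nm,np.array(X),(a-[200,150])*4,(b-[170,150])*3)
E
```

```text
TR [ 497.7 -135.6  192. ]
TL [498.3  16.6 124. ]
handle [468.  -60.6 239. ]
bTL [619.  115.8  10. ]
bTR [ 621.4 -241.5   10. ]
bBR [ 473.3 -241.6   10. ]
bBL [469.4 114.6  10. ]
magtop [547.9 -61.5 283. ]
[545.8 -63.2  10. ] 0.008840009165708323
TR [ 499.4 -139.4  192. ] [621.1 313.5] [305.7 284. ]
TL [498.1  12.2 124. ] [352.7 321. ] [263.  247.4]
handle [457.8 -63.9 239. ] [496.6 379.7] [212.  163.6]
magtop [545.8 -63.2 283. ] [504.6 205.6] [349.3  82.2]
```

Side and top pictures agree. The right end of the gate is raised (right tab at about (354,229) in the top view, about [498,-136,192] mm), and the weight leans left. The feeder is at about [547,-61] with yaw near 0, and the handle at about [458,-62]. So I press the right tab and the parts will run right. I'll approach from high up with the jaws shut.

Call:
move_arm(
  translation=[
    [24,33,12],
    [48,66,24],
    [72,99,36],
    [96,132,48],
    [120,165,60],
    [144,198,72],
    [168,231,80],
    [192,264,80],
    [216,297,80],
    [240,330,80],
  ],
  roll=[0.9,1.8,2.7,3.6,4.5,5.4,6.3,7.2,8.1,9.0],
  grip=[255,255,255,255,255,255,255,255,255,255],
  newtons=20,
)

```text
time: 1.83
tcp_pos: [390.4, -276.8, 303.2]
tcp_rot: [[0.513, 0.859, 0.001], [0.859, -0.513, -0.001], [-0.0, 0.002, -1.0]]
wrist_force: [0.4, 0.7, -0.3]
opening: 28.1
```

Call:
move_arm(
  translation=[
    [24,33,0],
    [48,66,-10],
    [72,99,-20],
    [98,134,-40],
    [98,134,-70],
    [98,134,-80],
    [98,134,-80],
  ],
  roll=[0.9,1.8,2.7,3.2,3.2,3.2,3.2],
  grip=[255,255,255,255,255,255,255],
)

```text
time: 2.42
tcp_pos: [486.8, -140.6, 220.5]
tcp_rot: [[0.254, 0.967, -0.005], [0.967, -0.254, 0.002], [0.001, -0.005, -1.0]]
wrist_force: [-0.3, -0.1, 0.1]
opening: 0.2
```

Run:
```python
from h import *
import cv2
a=eyes.snapshot("top")[:,:,::-1];b=eyes.snapshot("side")[:,:,::-1]
s=sensors.read_state();print(s['time'],s['tcp_pos'],s['opening'],s['wrist_force'],proj("side",s['tcp_pos']))
A=cv2.resize(a[150:300,220:420],None,fx=2.8,fy=2.8,interpolation=cv2.INTER_CUBIC)
B=cv2.resize(b[100:320,170:420],(0,0),fx=3,fy=3,interpolation=cv2.INTER_CUBIC)[:600]
cv2.imwrite("pics/top1.png",A);cv2.imwrite("pics/side1.png",B)
```

```text
2.5167 [ 488.56042151 -142.87441033  223.31479491] 0.5549125383647798 [ 0.15961197 -0.6397855   0.03876392] [265.6097155  231.60016194]
```

View pics/side1.png

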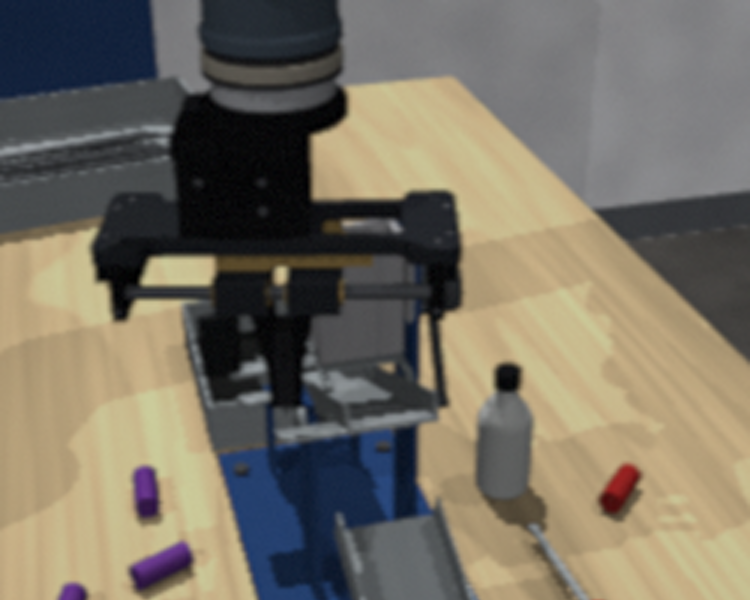

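View pics/top1.png

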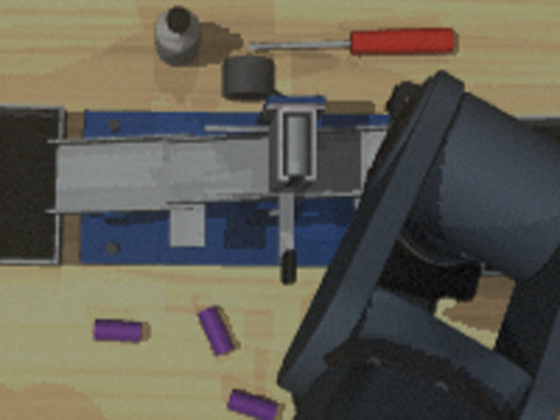

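The jaws are shut, with the finger above the right tab and the gripper's long side clear of the magazine and weight. Pressing down past level now.

Call:
move_arm(
  translation=[
    [0,0,-20],
    [0,0,-28],
    [0,0,-34],
    [0,0,-40],
    [0,0,-46],
    [0,0,-52],
    [0,0,-58],
    [0,0,-64],
    [0,0,-70],
    [0,0,-76],
  ],
  roll=[0,0,0,0,0,0,0,0,0,0],
  grip=[255,255,255,255,255,255,255,255,255,255],
)

```text
time: 3.35
tcp_pos: [488.4, -142.6, 146.6]
tcp_rot: [[0.256, 0.967, 0.001], [0.967, -0.256, -0.0], [-0.0, 0.001, -1.0]]
wrist_force: [0.9, -0.4, 0.1]
opening: 0.5
```

```bash
cat > look.py <<'E'
from h import *
import cv2,sys
k=sys.argv[1]
a=eyes.snapshot("top")[:,:,::-1];b=eyes.snapshot("side")[:,:,::-1]
s=sensors.read_state();print(s['time'],s['tcp_pos'],s['opening'],s['wrist_force'])
A=cv2.resize(a[150:300,160:480],None,fx=2.4,fy=2.4,interpolation=cv2.INTER_CUBIC)
B=cv2.resize(b[100:300,170:420],(0,0),fx=3,fy=3,interpolation=cv2.INTER_CUBIC)
cv2.imwrite(f"pics/top{k}.png",A);cv2.imwrite(f"pics/side{k}.png",B)
E
python3 look.py 2
```

```text
3.45 [ 487.69203138 -142.32258867  146.07730541] 0.48336971955290614 [ 0.51487276 -0.57424216 -0.23338402]
```

View pics/side2.png

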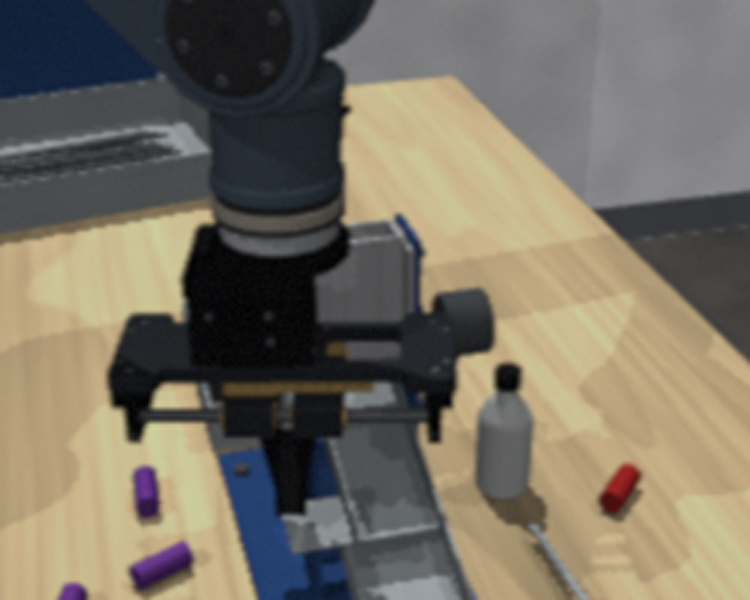

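View pics/top2.png

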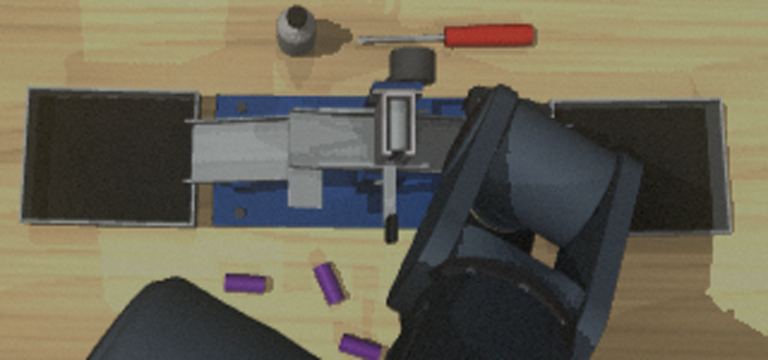

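The gate has rocked over: its left end is now up and the weight leans right, with no force left on the finger. I'll lift clear, turn the gripper so its long side lies along y, and go to the right of the handle.

Call:
move_arm(
  translation=[
    [0,0,30],
    [0,0,70],
    [0,0,110],
    [-8,8,140],
    [-16,20,150],
    [-24,30,150],
    [-31,42,150],
    [-31,42,150],
    [-31,42,150],
    [-31,42,150],
  ],
  roll=[0,0,0,-1.4,-2.8,-4.2,-5.6,-7.0,-8.4,-9.8],
  grip=[255,255,255,255,255,255,255,255,255,255],
)

```text
time: 4.28
tcp_pos: [456.5, -99.9, 296.4]
tcp_rot: [[0.9, 0.436, 0.0], [0.436, -0.9, 0.001], [0.001, -0.001, -1.0]]
wrist_force: [-0.2, -1.0, 0.7]
opening: 0.6
```

Call:
move_arm(
  translation=[
    [0,0,0],
    [0,0,0],
    [0,0,-10],
    [0,0,-35],
    [0,0,-60],
    [0,0,-82],
    [0,0,-82],
  ],
  roll=[-1.4,-2.8,-4.2,-5.2,-5.2,-5.2,-5.2],
  grip=[255,255,255,255,255,255,255],
)

```text
time: 4.87
tcp_pos: [453.5, -98.5, 211.0]
tcp_rot: [[1.0, -0.002, -0.007], [-0.002, -1.0, 0.005], [-0.007, -0.005, -1.0]]
wrist_force: [-0.3, 0.3, -0.7]
opening: 0.4
```

```bash
python3 look.py 3
```

```text
4.9667 [456.25959393 -99.70535764 214.26576618] 0.521415655526551 [0.22886935 0.35080457 0.99906994]
```

View pics/side3.png

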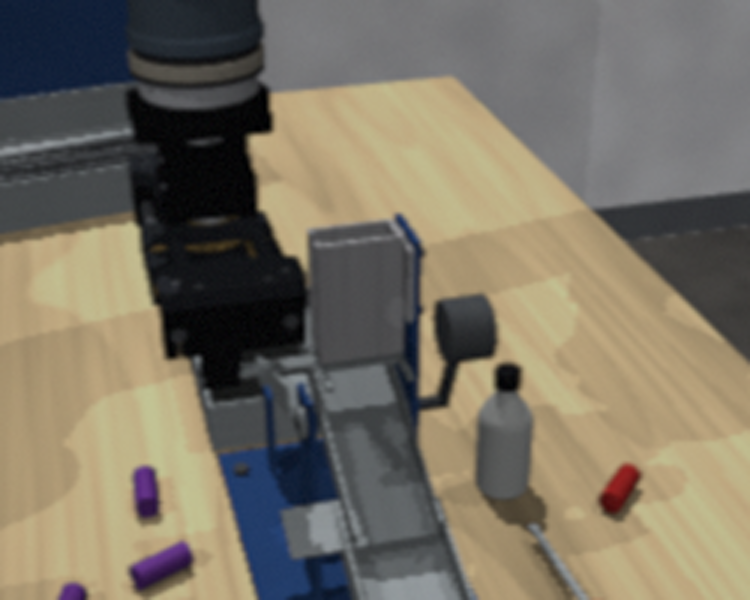

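View pics/top3.png

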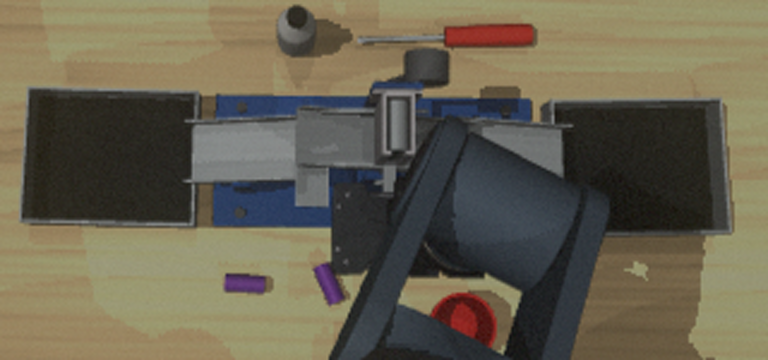

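The gate is at its other stop and the finger is to the right of the handle. Pushing left in steps.

Call:
move_arm(
  translation=[
    [0,10,0],
    [0,15,0],
    [0,20,0],
    [0,25,0],
    [0,30,0],
    [0,35,0],
    [0,40,0],
    [0,45,0],
    [0,50,0],
    [0,55,0],
  ],
  roll=[0,0,0,0,0,0,0,0,0,0],
  grip=[255,255,255,255,255,255,255,255,255,255],
)

```text
time: 5.8
tcp_pos: [456.5, -44.1, 214.3]
tcp_rot: [[1.0, -0.002, -0.0], [-0.002, -1.0, 0.002], [-0.0, -0.002, -1.0]]
wrist_force: [0.9, -1.4, 1.8]
opening: 0.7
```

```bash
python3 look.py 4
```

```text
5.9 [455.98673091 -43.56635853 214.0361151 ] 0.5111026204768333 [-0.01384845  0.3334071  -0.23400654]
```

View pics/side4.png

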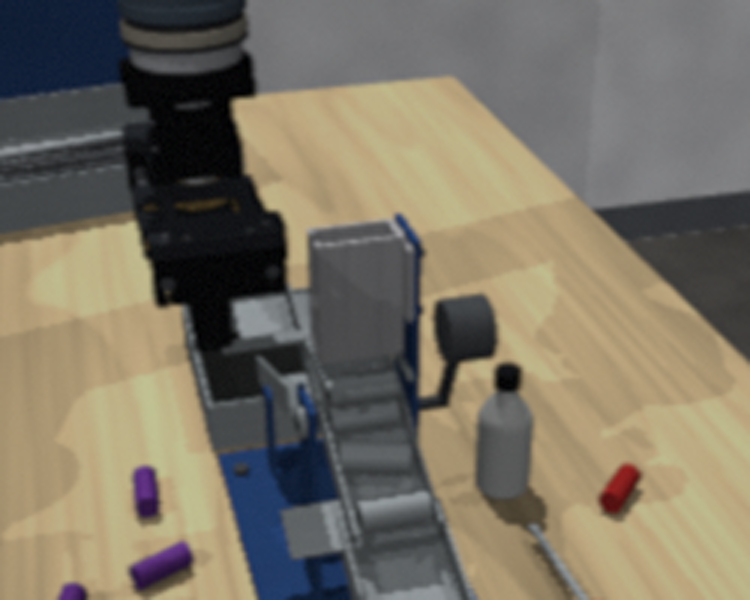

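View pics/top4.png

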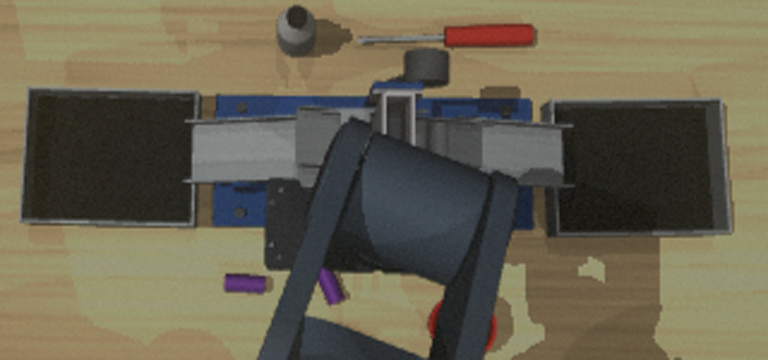

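The bushes are already running down the trough to the right. The shutter is about three quarters open, so I'll continue slowly to its stop.

Call:
move_arm(
  translation=[
    [0,3,0],
    [0,5,0],
    [0,7,0],
    [0,9,0],
  ],
  roll=[0,0,0,0],
  grip=[255,255,255,255],
)

```text
time: 6.23
tcp_pos: [455.9, -34.5, 213.9]
tcp_rot: [[1.0, -0.002, -0.002], [-0.002, -1.0, 0.003], [-0.002, -0.003, -1.0]]
wrist_force: [0.9, -1.1, 0.6]
opening: 0.7
```

Call:
move_arm(
  translation=[
    [0,2,0],
    [0,3,0],
  ],
  roll=[0,0],
  grip=[255,255],
)

```text
time: 6.4
tcp_pos: [455.8, -31.6, 213.9]
tcp_rot: [[1.0, -0.001, -0.002], [-0.001, -1.0, 0.002], [-0.002, -0.002, -1.0]]
wrist_force: [0.2, -4.7, 1.7]
opening: 0.7
```

Call:
move_arm(
  translation=[
    [0,1,0],
    [0,2,0],
  ],
  roll=[0,0],
  grip=[255,255],
)

```text
time: 6.57
tcp_pos: [455.9, -31.5, 214.0]
tcp_rot: [[1.0, 0.0, -0.002], [0.0, -1.0, -0.002], [-0.002, 0.002, -1.0]]
wrist_force: [-1.2, -9.8, 0.0]
opening: 0.4
```

Call:
move_arm(
  translation=[
    [0,1,0],
    [0,2,0],
  ],
  roll=[0,0],
  grip=[255,255],
)

```text
time: 6.73
tcp_pos: [455.9, -31.6, 214.0]
tcp_rot: [[1.0, 0.002, -0.002], [0.002, -1.0, -0.007], [-0.002, 0.007, -1.0]]
wrist_force: [-1.2, -10.9, 0.0]
opening: 0.6
```

It's at the stop: the finger stays at y = -31.5 while the force rises to 10 N. I'll back off to the right, lift and withdraw.

Call:
move_arm(
  translation=[
    [0,-8,0],
    [0,-20,0],
    [0,-20,30],
    [0,-20,70],
    [0,-20,110],
    [-20,-50,130],
    [-40,-85,130],
    [-45,-125,130],
    [-50,-165,130],
    [-50,-200,130],
  ],
  roll=[0,0,0,0,0,0,0,0,0,0],
  grip=[255,255,255,255,255,255,255,255,255,255],
)

```text
time: 7.57
tcp_pos: [404.6, -232.9, 344.3]
tcp_rot: [[1.0, 0.001, -0.002], [0.001, -1.0, -0.006], [-0.002, 0.006, -1.0]]
wrist_force: [0.6, 0.6, 0.3]
opening: 0.4
```

Call:
move_arm(
  translation=[
    [-25,-33,0],
    [-50,-66,0],
    [-75,-99,0],
    [-100,-132,0],
    [-125,-165,0],
    [-150,-200,0],
    [-150,-240,0],
    [-150,-240,0],
  ],
  roll=[0,0,0,0,0,0,0,0],
  grip=[255,255,255,255,255,255,255,255],
)

```text
time: 8.23
tcp_pos: [252.8, -480.2, 343.4]
tcp_rot: [[1.0, -0.005, -0.001], [-0.005, -1.0, -0.011], [-0.001, 0.011, -1.0]]
wrist_force: [0.4, 0.2, 0.3]
opening: 0.5
```

```bash
sed -i 's/b\[100:300,170:420\],(0,0),fx=3,fy=3/b[100:420,170:420],(0,0),fx=1.87,fy=1.87/' look.py; python3 look.py 5
```

```text
8.3333 [ 254.03898493 -473.64367859  343.14838319] 0.3540296242573299 [0.17034455 0.31810472 0.34509576]
```

View pics/side5.png

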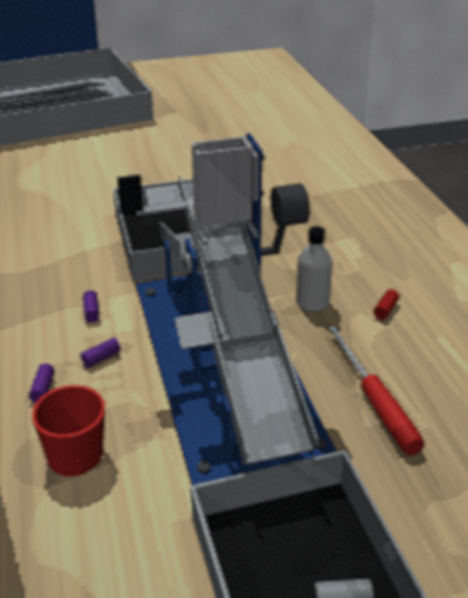

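View pics/top5.png

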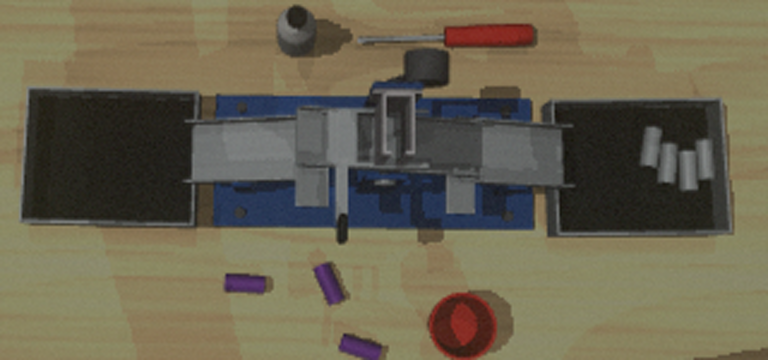

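The top view shows all four bushes in the right tray (crop about (680,160)). The magazine is empty, the handle has moved about 45 mm left, and the gate's left end is up. The trays, cup, bottle and screwdriver look unmoved.

```bash
python3 -c "
from station import env;print(env.close_job())"
```

```text
the job is handed in; nothing more can be done
None
```

The feeder is changed over. I pressed the right-hand gate tab, which was the raised one, with the closed fingertips until the gate rocked to its other stop. Then I pushed the shutter handle left to its stop and withdrew the arm before handing in. `close_job()` gives no verdict, so the checks below are my own.

- **Gate:** its left end is up and its weight leans right, so parts run right.
- **Shutter:** the finger stopped advancing at y ≈ -31.5 mm while the force rose to about 11 N. The handle moved about 44 mm in the top picture, consistent with the full 45 mm.
- **Bushes:** all four lie in the right tray in the last top picture, and the magazine is empty. I did not touch them.
- **Other things:** both trays, the cup, oil bottle, screwdriver and look-alikes appear where they started. I judged this by eye from the pictures.
- **Limits:** the last robot time I read before handing in was about 8.3 s. The highest wrist force I saw was about 11 N, read at the ends of the moves only.

No check failed. My two estimates of the feeder's y position differed by about 3 mm, and the shutter reached its stop regardless.

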